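# Find the rattling spares tin at the packing table

## Task

Press the rack's lever right down until it stays down by itself, which lifts the three sealed spares tins out of their windows. Lift and shake the tins one at a time, well clear of the rack and never on their sides, to find the one with a loose part rattling inside; any silent tin you took goes back upright on its raised place in a window. Finish while holding the rattling tin in the gripper, level and still, about 15 cm up over the black mat, as if handing it across the table: do not put it down, and leave the two cans and the spanner alone.

Things in the scene. Friction and masses are not known exactly. Their poses are not given: they have to be found in the camera images.
- rack: Fixed rack, 160 (x) by 345 (y) by 70 high, white deck, dark steel frame; origin under its centre, on the table. Windows 128 by 58 at x = 0, y = +115, 0, -115 mm in its frame. A bed below them carries the tins: undersides at height 30 mm with the lever up, 73 mm (3 mm proud of the deck) with it down. A tin put back within 20 mm of a window's centre stands firmly.
- lever (a joint): Sprung lever on the rack's -y end: 0 = up as found, 0.8 rad = fully down. Hinge along the rack's x at y = -190, height 58 mm in its frame; the arm points to the rack's -y, 120 mm from hinge to mid-pad, 0.45 rad above level at 0, 0.35 below at 0.8. Needs up to 15 N; a latch catches it at 0.78, it then rests at 0.77; let go sooner, it springs up.
- lever_pad (a point): Centre of the top face of the lever's black rubber pad (50 along the rack's x by 44 by 14 thick); moves with the lever, from about 116 mm above the table when up to 24 mm when down.
- tin_a: One of three identical sealed metal tins, 120 long (x) by 50 wide (y) by 44 high, 0.18 to 0.53 kg, rigid; origin at the centre of the underside, z up. Found in one of the rack's windows, length along the rack's x, only its top 4 mm showing; with the bed up it is gripped across its width from above. In exactly one tin, another each time, a ball rolls loose. Weights vary and do not tell which.
- tin_b: One of three identical sealed metal tins, 120 long (x) by 50 wide (y) by 44 high, 0.18 to 0.53 kg, rigid; origin at the centre of the underside, z up. Found in one of the rack's windows, length along the rack's x, only its top 4 mm showing; with the bed up it is gripped across its width from above. In exactly one tin, another each time, a ball rolls loose. Weights vary and do not tell which.
- tin_c: One of three identical sealed metal tins, 120 long (x) by 50 wide (y) by 44 high, 0.18 to 0.53 kg, rigid; origin at the centre of the underside, z up. Found in one of the rack's windows, length along the rack's x, only its top 4 mm showing; with the bed up it is gripped across its width from above. In exactly one tin, another each time, a ball rolls loose. Weights vary and do not tell which.
- tin_a_in: The inside walls of tin_a, not visible; same origin and axes as tin_a. If tin_a is the rattling one, a 120 g steel ball of 31 mm diameter rolls in here, with some 50 mm of travel along x and 8 along y; if not, nothing is loose.
- tin_b_in: The inside walls of tin_b, not visible; same origin and axes as tin_b. If tin_b is the rattling one, a 120 g steel ball of 31 mm diameter rolls in here, with some 50 mm of travel along x and 8 along y; if not, nothing is loose.
- tin_c_in: The inside walls of tin_c, not visible; same origin and axes as tin_c. If tin_c is the rattling one, a 120 g steel ball of 31 mm diameter rolls in here, with some 50 mm of travel along x and 8 along y; if not, nothing is loose.
- mat: Black rubber mat fixed flat on the table beyond the rack, 100 (x) by 160 (y) by 3 thick; origin at the centre of its underside. The rattling tin is held over it.
- can_1: Standing drinks can, 66 diameter by 122 high, 0.37 kg, bystander; origin under its centre.
- can_2: A second can, same size, bystander; origin under its centre.
- spanner: Steel spanner lying on the table, 190 long along its x, bystander; origin at the underside of its middle.
Mind the look-alikes: they are no part of the job. What is shaped like the tin_a but purple or red is not meant.

How it is judged:
On the way, in this order (a step that is already met when the one before it is completed fails the run):
1. the lever is down and stays down (value of joint lever above 0.74 rad and contact force between the fingers and anything else below 0.5 N), for 0.3 s.
2. the rattling tin is lifted clear of the rack and shaken so that the ball knocks inside (((height (world z) of tin_a above 0.1 m and contact force between the fingers and tin_a above 2 N and contact force between tin_a_in and anything else above 2.5 N) or (height (world z) of tin_b above 0.1 m and contact force between the fingers and tin_b above 2 N and contact force between tin_b_in and anything else above 2.5 N) or (height (world z) of tin_c above 0.1 m and contact force between the fingers and tin_c above 2 N and contact force between tin_c_in and anything else above 2.5 N))).
At the end, for the whole second after the job is handed in: Lever down (over 0.74 rad). The tin with the ball held by the fingers, level within 0.2 rad, still, underside 0.10 to 0.32 m up, centre over the mat (50 mm along its x, 70 mm along y). The other two upright on the raised bed, within 22 mm of a window centre. Cans standing (value of joint lever above 0.74 rad and ((contact force between tin_a_in and anything else above 0.3 N and contact force between the fingers and tin_a above 2 N and height (world z) of tin_a between 0.1 and 0.32 m and x of tin_a in the frame of mat between -0.05 and 0.05 m and y of tin_a in the frame of mat between -0.07 and 0.07 m and angle between tin_a's own z axis and vertical below 0.2 rad and linear speed of tin_a below 0.04 m/s and x of tin_b in the frame of rack between -0.022 and 0.022 m and (y of tin_b in the frame of rack between 0.093 and 0.137 m or y of tin_b in the frame of rack between -0.022 and 0.022 m or y of tin_b in the frame of rack between -0.137 and -0.093 m) and z of tin_b in the frame of rack between 0.066 and 0.082 m and angle between each of tin_b, tin_c's own z axis and vertical below 0.12 rad and linear speed of each of tin_b, tin_c below 0.03 m/s and x of tin_c in the frame of rack between -0.022 and 0.022 m and (y of tin_c in the frame of rack between 0.093 and 0.137 m or y of tin_c in the frame of rack between -0.022 and 0.022 m or y of tin_c in the frame of rack between -0.137 and -0.093 m) and z of tin_c in the frame of rack between 0.066 and 0.082 m) or (contact force between tin_b_in and anything else above 0.3 N and contact force between the fingers and tin_b above 2 N and height (world z) of tin_b between 0.1 and 0.32 m and x of tin_b in the frame of mat between -0.05 and 0.05 m and y of tin_b in the frame of mat between -0.07 and 0.07 m and angle between tin_b's own z axis and vertical below 0.2 rad and linear speed of tin_b below 0.04 m/s and x of tin_a in the frame of rack between -0.022 and 0.022 m and (y of tin_a in the frame of rack between 0.093 and 0.137 m or y of tin_a in the frame of rack between -0.022 and 0.022 m or y of tin_a in the frame of rack between -0.137 and -0.093 m) and z of tin_a in the frame of rack between 0.066 and 0.082 m and angle between each of tin_a, tin_c's own z axis and vertical below 0.12 rad and linear speed of each of tin_a, tin_c below 0.03 m/s and x of tin_c in the frame of rack between -0.022 and 0.022 m and (y of tin_c in the frame of rack between 0.093 and 0.137 m or y of tin_c in the frame of rack between -0.022 and 0.022 m or y of tin_c in the frame of rack between -0.137 and -0.093 m) and z of tin_c in the frame of rack between 0.066 and 0.082 m) or (contact force between tin_c_in and anything else above 0.3 N and contact force between the fingers and tin_c above 2 N and height (world z) of tin_c between 0.1 and 0.32 m and x of tin_c in the frame of mat between -0.05 and 0.05 m and y of tin_c in the frame of mat between -0.07 and 0.07 m and angle between tin_c's own z axis and vertical below 0.2 rad and linear speed of tin_c below 0.04 m/s and x of tin_a in the frame of rack between -0.022 and 0.022 m and (y of tin_a in the frame of rack between 0.093 and 0.137 m or y of tin_a in the frame of rack between -0.022 and 0.022 m or y of tin_a in the frame of rack between -0.137 and -0.093 m) and z of tin_a in the frame of rack between 0.066 and 0.082 m and angle between each of tin_a, tin_b's own z axis and vertical below 0.12 rad and linear speed of each of tin_a, tin_b below 0.03 m/s and x of tin_b in the frame of rack between -0.022 and 0.022 m and (y of tin_b in the frame of rack between 0.093 and 0.137 m or y of tin_b in the frame of rack between -0.022 and 0.022 m or y of tin_b in the frame of rack between -0.137 and -0.093 m) and z of tin_b in the frame of rack between 0.066 and 0.082 m)) and angle between each of can_1, can_2's own z axis and vertical below 0.2 rad); the arm keeps its last pose, push and grip.
It fails at once if a can is shifted by more than 20 mm or knocked over (distance of can_1 from where it was at the start of the episode above 0.02 m).
It fails at once if the other can is shifted by more than 20 mm or knocked over (distance of can_2 from where it was at the start of the episode above 0.02 m).
It fails at once if the spanner is shifted by more than 20 mm or knocked over (distance of spanner from where it was at the start of the episode above 0.02 m).
It fails at once if a tin is turned on its side (angle between any of tin_a, tin_b, tin_c's own z axis and vertical above 1.2 rad).
It also fails if it takes over 72 s, if anything falls off the work surface, if the arm or the gripper's body presses on something with over 40 N, if the wrist force passes 120 N, or if a joint passes its speed limit or range.

## Robot

A 7-joint arm with a two-finger parallel gripper is mounted at the origin on the work surface. World frame = base frame: x ahead of the robot, y to its left, z up, the work surface at z = 0. Lengths are in m, angles in rad, forces in N, time in s.
With the tool pointing down it reaches from about 0.4 to 0.875 m from the base axis. Payload 6.5 kg.
Tool frame: the origin (TCP) lies midway between the tips of the shut fingers; the grasp point (between the pads) lies 19 mm behind it; z points along the fingers, y is the direction in which the jaws open and shut (so a half turn about z gives the same grasp; the last joint's range is limited). The gripper opens to 88 mm and grips with 3 to 60 N. Pads are 18 mm wide; open, the fingers measure 123 mm over their backs; the gripper's body (75 mm by 187 mm) begins 45 mm behind the grasp point.
Start: joints at [1.25, 0.536, -0.004, 1.538, 0.003, 1.067, -0.071], TCP at [0.164, -0.629, 0.239] pointing down, gripper open.
Joint ranges: [-2.7, 2.7], [-0.37, 2.16], [-1.27, 1.26], [0.24, 2.4], [-1.31, 4.45], [0.19, 1.91], [-2.76, 2.76]. Speed limits (rad/s): [2.39, 2.39, 3.14, 3.14, 3.14, 3.14, 3.14].

## Interface

Orientations are given as a unit quaternion [w, x, y, z].
In Python, from workcell import arm gives the robot as it stands.
- The arm moves only by the shell command python3 -m handwheel 'ROWS'. ROWS is JSON, a list that holds one entry, the list of rows, each a list of 5 numbers: the opening, from 0 (shut) to 1 (fully open), then the shift along the tool's x, y, z in m, then the turn about the tool's z in degrees. In form: [[[claw, tx, ty, tz, turn], ...]]. A call has 1 to 10 rows; each row shifts and turns the commanded pose from where the row before left it, along the tool's axes as they then stand; what a row does not reach is not made up. A row lasts 1/10 s, in which the tool goes at most 50 mm and 8.59 degrees, less where a joint would pass 70% of its speed; a pose out of reach is approached as far as the arm can. A call with a gripper value outside its range is refused whole. The fingers move at their own pace and stop on an object; the grip force is fixed at half the most. Time passes only in rows, so rows that do not move let the fingers close. It gives the time, the measured TCP pose, the force and the opening at its end, in the units of the state.
- arm.sense(): the state, without advancing time (a new reading comes with each control period).
- arm.snapshot(name): name is "side" or "top"; returns a dict with "img" (420x560x3 uint8, red, green, blue), "fx", "fy", "cx", "cy" (pixels), "D" ([k1, k2, p1, p2, k3] as OpenCV has them; the pictures are not rectified), "origin" and "rotation" of the camera in the world. Camera axes: x right, y down, z forward; pixel columns grow to the right and rows downward; lengths in m; the calibration is good to about 2 mm. A picture is of the moment at which its call begins. There is no depth.
- arm.job_done(): hands the job in, once; it reports no verdict.
Trained networks look in the newest picture that a camera, given by its name, has taken for a name from the list of things; names that differ only in an ending like _2 or _b are one class to them, and where a whole thing is asked for, a point or a joint stands for the part that bears it (a point fixed in the world has none). Each returns a list of dicts, best first, with "p" (0 to 1); they miss things now and then, are a little off and sometimes report something else, mostly with a low value. They report only what shows in the picture. A call takes as long as a camera call. They do not tell look-alikes from the thing itself.
- arm.recognise(camera, thing): "uv" ([column, row] in pixels, amid what is visible of it).
- arm.trace(camera, thing): "pixels" (420x560 bool, what is visible of it) and "uv" ([column, row] in pixels, amid what is visible of it).
- arm.place_of(camera, thing): "uv" ([column, row] in pixels: a listed point, or the origin of a listed thing).
The state is a dict: "time": time; "joint_positions": joint angles; "qd": joint speeds; "effort": joint torques, N m; "position": TCP position; "tcp_rot": TCP orientation; "ft_force": force on the tool from outside, world axes, zero at the start; "ft_torque": the same for the moment, N m; "finger_gap": finger opening in m.
Only numpy, scipy, OpenCV 4.12 (cv2) and the standard library are available. Lean on these libraries where they do the work, as an engineer would, in place of code of your own. Each camera call takes 0.05 s, during which the arm holds its last target. There are 200 camera calls.

## Working session

There is one attempt and no reset: what is moved stays moved. The work goes in short steps, Python scripts to look and compute and a shell command to move; the robot and the scene stay as the last step left them, time stands still between calls to the robot, and variables do not carry over. Pictures are saved under pics/ and viewed, about 8 in all and at most 12, crops included, and the job is handed in when it is done.

```bash
mkdir -p pics
cat > h.py <<'E'
import numpy as np, cv2
from workcell import arm
from scipy.spatial.transform import Rotation as R
def ray(s,uv):
    K=np.array([[s["fx"],0,s["cx"]],[0,s["fy"],s["cy"]],[0,0,1.]])
    p=cv2.undistortPoints(np.array([[uv]],float),K,np.array(s["D"],float))[0,0]
    M=np.array(s["rotation"],float)
    if M.shape!=(3,3): M=R.from_quat(M[[1,2,3,0]]).as_matrix()
    return np.array(s["origin"],float), M@np.array([p[0],p[1],1.])
def at_z(s,uv,z):
    o,d=ray(s,uv); return o+d*(z-o[2])/d[2]
def save(s,n): cv2.imwrite(f"pics/{n}.png",s["img"][:,:,::-1])
E
python3 - <<'E'
from h import *
np.set_printoptions(precision=4,suppress=True)
Z={"rack":0,"lever_pad":.116,"tin_a":.030,"mat":0,"can_1":0,"spanner":0}
for c in ("top","side"):
    s=arm.snapshot(c); save(s,c+"0"); print(c,s["origin"],s["rotation"],s["fx"])
    for n,z in Z.items():
        for d in arm.place_of(c,n): print(n,round(d["p"],2),np.round(d["uv"],1),at_z(s,d["uv"],z)[:2])
st=arm.sense(); print(st)
E
cat > /dev/null; python3 -c "
import cv2,numpy as np
cv2.imwrite('pics/both0.png',cv2.resize(np.vstack([cv2.imread('pics/top0.png')]),(800,600)))"
```

```text
top [0.413  0.0104 1.2946] [ 0.0324 -0.6983  0.7145 -0.0284] 522.1930720366366
rack 0.6 [258.2 226.7] [0.4956 0.0643]
lever_pad 0.67 [383.7 224.6] [ 0.4862 -0.2256]
lever_pad 0.4 [413.2 134. ] [ 0.6954 -0.3045]
tin_a 0.89 [210.5 230. ] [0.4882 0.1794]
tin_a 0.83 [305.4 223.5] [ 0.4988 -0.0516]
tin_a 0.76 [258.5 226.1] [0.4951 0.0623]
tin_a 0.75 [356.1 297.8] [ 0.3162 -0.1695]
tin_a 0.68 [133.1 190.6] [0.5899 0.3716]
tin_a 0.59 [204.9 312.7] [0.2885 0.1962]
mat 0.77 [314.5 146.8] [ 0.6942 -0.0815]
can_1 0.93 [135.6 236.6] [0.4774 0.3735]
can_1 0.89 [135.9 191.7] [0.5911 0.3728]
can_1 0.32 [257.2 227.1] [0.4946 0.0668]
side [0.0213 0.5748 1.006 ] [ 0.1144 -0.3265  0.8863 -0.3079] 403.3254634030925
rack 0.92 [282.5 233.4] [0.4832 0.0582]
lever_pad 0.63 [338.8 152.9] [ 0.496  -0.2299]
tin_a 0.89 [297.4 202.9] [ 0.5094 -0.0432]
tin_a 0.88 [249.1 251.5] [0.5008 0.1825]
tin_a 0.86 [277.6 227.9] [0.4934 0.0681]
tin_a 0.71 [308.6 307.5] [0.2653 0.2061]
tin_a 0.63 [372.3 218.9] [ 0.297  -0.1424]
mat 0.72 [258.9 175.5] [ 0.6999 -0.0696]
mat 0.51 [301.  133.5] [ 0.7259 -0.3273]
can_1 0.61 [182.2 287.4] [0.5756 0.3769]
spanner 0.48 [306.1 134.8] [ 0.7069 -0.334 ]
{'time': 0.7, 'joint_positions': array([ 1.2498,  0.5364, -0.0044,  1.5379,  0.0026,  1.0673, -0.0712]), 'qd': array([ 0.0006, -0.0005, -0.0015, -0.0008, -0.0006,  0.001 , -0.0003]), 'effort': array([ -0.0002, -57.0771,   0.9898, -25.1875,  -0.0562,   0.0109,
         0.    ]), 'position': array([ 0.1638, -0.629 ,  0.2388]), 'tcp_rot': array([ 0.0001,  0.9919,  0.1271, -0.    ]), 'ft_force': array([ 0.0271, -0.504 ,  0.4324]), 'ft_torque': array([-0.0042,  0.0293, -0.0239]), 'finger_gap': 0.08835196393240739}
```

View pics/top0.png

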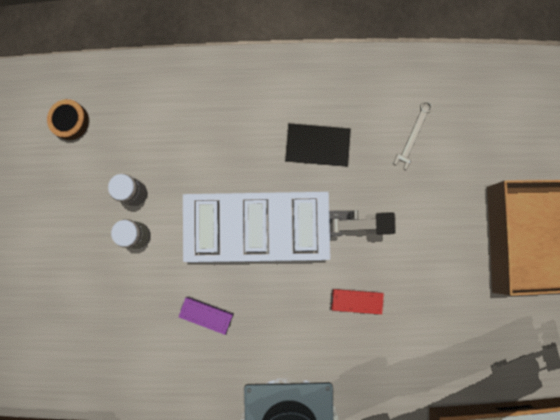

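View pics/side0.png

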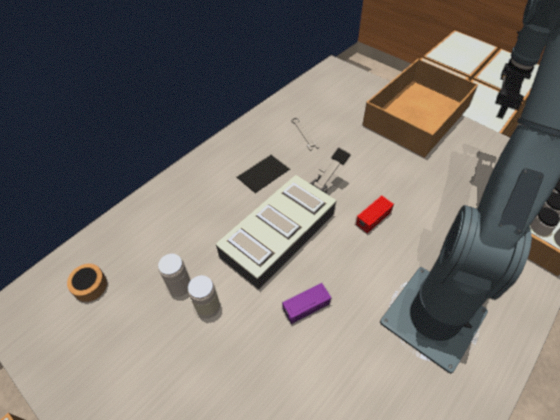

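Top view: rack deck about (183–330, 193–262), tins at (206,227), (256,226), (305,225), lever pad (385,223), mat (318,145), cans (123,188) and (127,234), spanner (412,135); purple (205,315) and red (358,302) are decoys. Now a finer fit of the rack.

Run:
```python
from h import *
np.set_printoptions(precision=4,suppress=True)
for c in ("top","side"):
    s=arm.snapshot(c)
    for n,z in (("tin_a",.074),("rack",.07),("lever_pad",.116),("mat",.003)):
        for d in arm.trace(c,n)[:5]:
            ys,xs=np.nonzero(d["pixels"])
            P=np.array([at_z(s,(x,y),z)[:2] for x,y in zip(xs,ys)])*1000
            r=cv2.minAreaRect(P.astype(np.float32))
            print(c,n,round(d["p"],2),"mean",P.mean(0),"rect",np.round(r[0],1),np.round(r[1],1),round(r[2],1))
    img=s["img"].astype(int)
    if c=="top":
        m=(img.max(2)<45).astype(np.uint8)
        n_,lab,stt,cen=cv2.connectedComponentsWithStats(m)
        for i in range(1,n_):
            if 150<stt[i,4]<4000: print("dark",stt[i],cen[i],at_z(s,cen[i],.116)[:2],at_z(s,cen[i],.003)[:2])
```

```text
top tin_a 0.95 mean [ 312.0926 -163.8637] rect [ 312.8 -164.3] [125.6  53.4] 84.9
top tin_a 0.84 mean [493.8567 181.913 ] rect [495.5 181.6] [ 56.6 122.7] 89.1
top tin_a 0.82 mean [493.7673 -48.4465] rect [493.7 -48.1] [121.6  53. ] 1.1
top tin_a 0.71 mean [494.2546  67.4802] rect [494.   67.6] [ 54.1 124.5] 88.8
top tin_a 0.69 mean [288.0994 187.9696] rect [288.6 188.6] [123.   58.9] 68.3
top rack 0.97 mean [492.4587  24.622 ] rect [491.2 -10.2] [504.  162.3] 89.8
top lever_pad 0.69 mean [ 489.4816 -190.0856] rect [ 493.4 -181.2] [142.8  52.1] 85.6
dark [ 53 105  24  26 485] [ 64.4103 117.2701] [0.7597 0.5187] [0.7929 0.5675]
dark [ 287  125   62   40 2130] [317.2141 144.3915] [ 0.6745 -0.0797] [ 0.6996 -0.0884]
dark [ 429  398  131   22 1217] [490.5555 407.7182] [ 0.0567 -0.4655] [ 0.0226 -0.5111]
dark [263 401  53  19 665] [288.7128 411.3248] [0.0712 0.0001] [ 0.0385 -0.0009]
side tin_a 0.87 mean [485.7561 -41.6081] rect [486.3 -41.7] [ 58.4 129.6] 88.4
side tin_a 0.78 mean [486.6309  73.4267] rect [488.1  72.2] [129.7  58.1] 0.1
side tin_a 0.76 mean [487.7278 189.4584] rect [488.3 189. ] [ 60.2 129. ] 89.6
side rack 0.77 mean [470.1183  68.4472] rect [476.  -13.4] [565.4 192.7] 89.5
side mat 0.74 mean [694.856  -85.5338] rect [695.9 -88. ] [159.6 103.6] 83.6
side mat 0.27 mean [521.812   34.4958] rect [523.3  33.3] [ 65.6 141. ] 87.5
```

```bash
python3 -m handwheel '[[[0,0,0,0,7.3],[0,0,0,0,7.3],[0,0.03,-0.036,0,0],[0,0.03,-0.036,0,0],[0,0.03,-0.036,0,0],[0,0.03,-0.036,0,0],[0,0.03,-0.036,0,0],[0,0.03,-0.036,0,0],[0,0.03,-0.036,0,0],[0,0.03,-0.036,0,0]]]'
```

```text
time: 2.2
position: [0.4048, -0.3395, 0.239]
tcp_rot: [0.0, 1.0, -0.0, 0.0]
ft_force: [0.7, -1.2, -0.0]
finger_gap: 0.0102
```

```bash
python3 -m handwheel '[[[0,0.0285,-0.0355,0,0],[0,0.0285,-0.0355,0,0],[0,0.0285,-0.0355,0,0],[0,0,0,0.03,0],[0,0,0,0.03,0],[0,0,0,0.03,0],[0,0,0,0,0]]]' && python3 -c "
from h import *
s=arm.snapshot('side'); cv2.imwrite('pics/press.png',cv2.resize(s['img'][80:280,200:460,::-1],None,fx=3,fy=3))"
```

```text
time: 2.9
position: [0.4868, -0.2333, 0.1455]
tcp_rot: [-0.001, 1.0, 0.0, -0.003]
ft_force: [-0.5, 0.2, 0.3]
finger_gap: 0.0004
```

View pics/press.png

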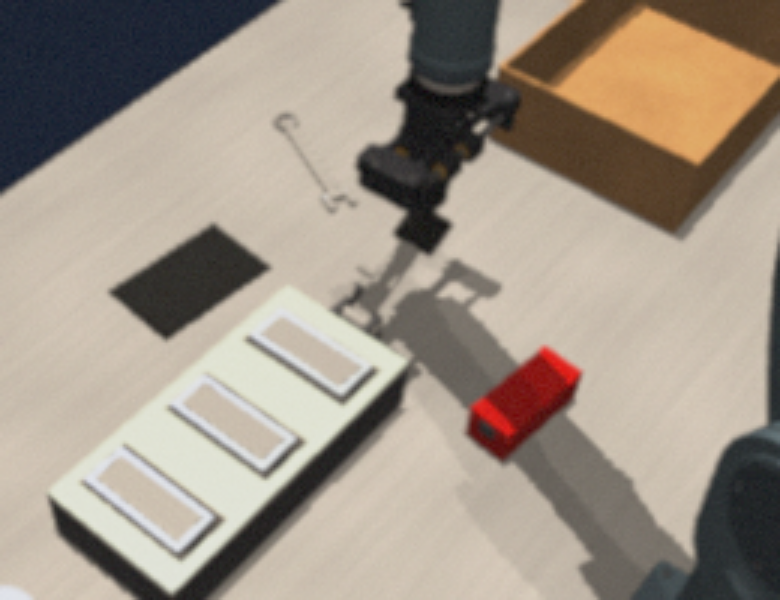

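The closed fingers hover right above the pad (422,230 in the crop), and the body clears the rack. I'll press now.

```bash
python3 -m handwheel '[[[0,0.002,0,0.015,0],[0,0,0,0.015,0],[0,0,0,0.015,0],[0,0,0,0.015,0],[0,0,0,0.015,0],[0,0,0,0.015,0],[0,0,0,0.015,0],[0,0,0,0.01,0],[0,0,0,0,0]]]'
```

```text
time: 3.85
position: [0.4944, -0.2357, 0.0348]
tcp_rot: [0.001, 1.0, -0.0, 0.003]
ft_force: [4.1, -1.8, 3.8]
finger_gap: 0.0003
```

```bash
python3 -m handwheel '[[[0,0,0,0.004,0],[0,0,0,0.004,0],[0,0,0,0,0]]]'; python3 -m handwheel '[[[0,0,0,0.003,0],[0,0,0,0.002,0],[0,0,0,0,0]]]'
```

```text
time: 4.15
position: [0.4944, -0.2343, 0.0277]
tcp_rot: [0.0, 1.0, 0.0, 0.003]
ft_force: [2.2, 3.2, 9.1]
finger_gap: 0.0006
time: 4.45
position: [0.4948, -0.2342, 0.0264]
tcp_rot: [0.0, 1.0, 0.0, 0.003]
ft_force: [-9.1, 7.8, 51.6]
finger_gap: 0.0005
```

```bash
python3 -m handwheel '[[[0,0,0,-0.01,0],[0,0,0,-0.03,0],[0,0,0,-0.04,0],[0,0,0,-0.04,0],[0,0,0,-0.04,0],[1,0,0,-0.04,0],[1,0,0,0,0]]]' && python3 -c "
from h import *
s=arm.snapshot('side'); cv2.imwrite('pics/latched.png',cv2.resize(s['img'][80:280,200:460,::-1],None,fx=3,fy=3))
for c in ('top','side'):
  if c=='top': s=arm.snapshot(c)
  for d in arm.trace(c,'tin_a')[:6]:
    ys,xs=np.nonzero(d['pixels'])
    P=np.array([at_z(s,(x,y),.117)[:2] for x,y in zip(xs,ys)])*1000
    r=cv2.minAreaRect(P.astype(np.float32)); print(c,d['p'],P.mean(0).round(1),r)
"
```

```text
time: 5.15
position: [0.4945, -0.2359, 0.2268]
tcp_rot: [0.002, 1.0, -0.0, 0.005]
ft_force: [0.2, -0.8, -0.3]
finger_gap: 0.0142
top 0.85 [494.8 180.9] ((494.9321594238281, 181.43186950683594), (52.68741989135742, 118.47505950927734), 89.291015625)
top 0.85 [ 315.3 -158.7] ((316.01776123046875, -158.24331665039062), (121.43537139892578, 50.477317810058594), 83.20049285888672)
top 0.77 [494.3 -49.5] ((494.26568603515625, -49.75764846801758), (49.790584564208984, 122.61451721191406), 89.84584045410156)
top 0.68 [292.1 180.9] ((292.389404296875, 181.03915405273438), (116.98521423339844, 56.970314025878906), 70.09230041503906)
top 0.56 [493.7  67.9] ((493.8617858886719, 67.12808990478516), (125.46983337402344, 55.97676086425781), 0.36620035767555237)
side 0.98 [455.9  80.6] ((456.0218505859375, 81.2471923828125), (109.47632598876953, 53.17428970336914), 51.87467575073242)
side 0.86 [512.7  15.5] ((513.0947875976562, 16.137195587158203), (105.43910217285156, 51.733436584472656), 54.306236267089844)
side 0.8 [314.2 -44.5] ((314.30523681640625, -45.16075134277344), (54.12889862060547, 108.30929565429688), 25.974868774414062)
side 0.7 [ 511.1 -203.1] ((511.86041259765625, -203.54344177246094), (45.98597717285156, 96.26225280761719), 38.30842590332031)
side 0.69 [565.8 -45.3] ((565.6802368164062, -45.2303581237793), (101.10457611083984, 51.710838317871094), 55.73715591430664)
```

View pics/latched.png

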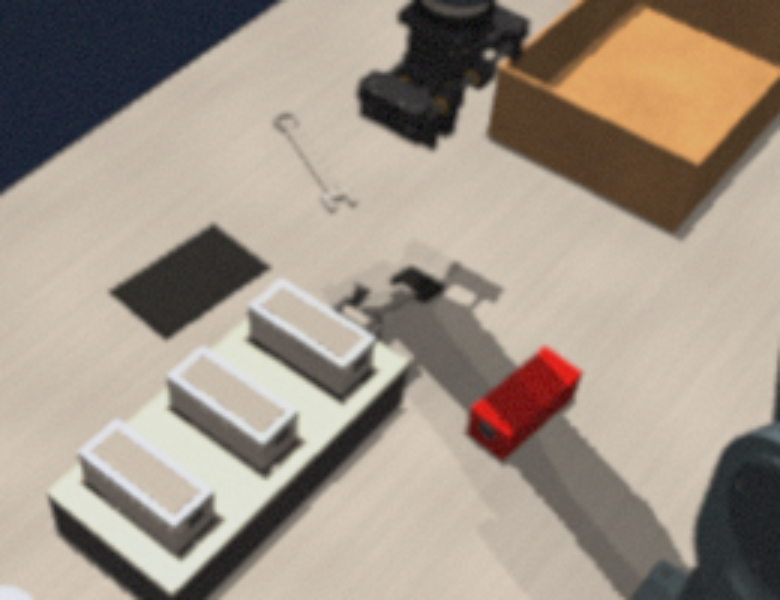

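Lever is latched (pad low at (415,283) in the crop) and all three tins stand proud. Going to the nearest tin (x 0.494, y -0.050).

```bash
python3 -m handwheel '[[[1,0,-0.046,0,0],[1,0,-0.047,0,0],[1,0,-0.047,0,0],[1,0,-0.046,0,0],[1,0,0,0,0],[1,0,0,0.04,0],[1,0,0,0.04,0],[1,0,0,0.03,0],[1,0,0,0.018,0],[1,0,0,0.01,0]]]';  python3 -m handwheel '[[[1,0,0,0.0065,0]]]'
```

```text
time: 6.35
position: [0.4892, -0.049, 0.08]
tcp_rot: [-0.0, 1.0, -0.0, -0.003]
ft_force: [-0.3, -0.1, -0.3]
finger_gap: 0.0884
time: 6.45
position: [0.4905, -0.0489, 0.0749]
tcp_rot: [0.0, 1.0, -0.0, -0.001]
ft_force: [-0.1, 0.3, 0.4]
finger_gap: 0.0881
```

```bash
cat > s.py <<'E'
import sys
from h import *
n=int(sys.argv[1]) if len(sys.argv)>1 else 1
T=[];F=[]
for i in range(n):
    if i or n>1: arm.snapshot("top")
    s=arm.sense(); T.append(s["ft_torque"]);F.append(s["ft_force"])
T=np.array(T);F=np.array(F)
print(round(s["time"],2),"p",s["position"].round(4),"gap",round(s["finger_gap"],4),"T",T.mean(0).round(3),"sd",T.std(0).round(3),"F",F.mean(0).round(2),"sd",F.std(0).round(2))
E
python3 -m handwheel '[[[1,0.004,0,-0.006,0],[0,0,0,0,0],[0,0,0,0,0],[0,0,0,0,0],[0,0,0,0,0],[0,0,0,-0.01,0],[0,0,0,-0.03,0],[0,0,0,-0.04,0],[0,0,0,-0.04,0],[0,0,0,-0.04,0]]]'; python3 -m handwheel '[[[0,0,0,-0.02,0],[0,0,0,0,0],[0,0,0,0,0]]]'; python3 s.py 4
```

```text
time: 7.45
position: [0.4945, -0.0484, 0.2441]
tcp_rot: [-0.0, 1.0, 0.0, -0.0]
ft_force: [1.0, -0.0, -3.3]
finger_gap: 0.05
time: 7.75
position: [0.4946, -0.0485, 0.2617]
tcp_rot: [0.0, 1.0, -0.0, -0.0]
ft_force: [0.5, -0.4, -3.8]
finger_gap: 0.0503
7.95 p [ 0.4942 -0.0484  0.2606] gap 0.0498 T [ 0.036  0.009 -0.006] sd [0.008 0.033 0.039] F [-0.26 -0.06 -2.42] sd [0.43 0.47 0.7 ]
```

```bash
python3 -m handwheel '[[[0,0.05,0,0,0],[0,0.05,0,0,0],[0,0,0,0,0]]]'; python3 s.py; python3 -m handwheel '[[[0,0,0,0,0]]]'; python3 s.py 12;  python3 -m handwheel '[[[0,-0.05,0,0,0],[0,-0.05,0,0,0],[0,0,0,0,0]]]'; python3 s.py; python3 -m handwheel '[[[0,0,0,0,0]]]'; python3 s.py 12
```

```text
time: 8.25
position: [0.5997, -0.0479, 0.2599]
tcp_rot: [-0.001, 1.0, 0.0, 0.0]
ft_force: [-0.4, -0.1, -2.3]
finger_gap: 0.0498
8.25 p [ 0.5997 -0.0479  0.2599] gap 0.0498 T [0.028 0.102 0.009] sd [0. 0. 0.] F [-0.45 -0.14 -2.25] sd [0. 0. 0.]
time: 8.35
position: [0.5952, -0.0482, 0.2601]
tcp_rot: [-0.0, 1.0, 0.0, -0.002]
ft_force: [-0.7, -0.3, -3.0]
finger_gap: 0.0498
8.95 p [ 0.5952 -0.0485  0.2624] gap 0.05 T [0.029 0.01  0.005] sd [0.03  0.032 0.037] F [-0.07  0.07 -2.47] sd [0.45 0.51 0.64]
time: 9.25
position: [0.4869, -0.049, 0.26]
tcp_rot: [0.001, 1.0, -0.0, -0.005]
ft_force: [0.2, 0.3, -2.5]
finger_gap: 0.0501
9.25 p [ 0.4869 -0.049   0.26  ] gap 0.0501 T [-0.003 -0.034  0.031] sd [0. 0. 0.] F [ 0.16  0.35 -2.52] sd [0. 0. 0.]
time: 9.35
position: [0.4946, -0.0487, 0.2625]
tcp_rot: [0.0, 1.0, -0.0, 0.0]
ft_force: [0.7, -0.6, -1.2]
finger_gap: 0.0497
9.95 p [ 0.4954 -0.0485  0.2621] gap 0.0498 T [0.002 0.011 0.001] sd [0.026 0.024 0.03 ] F [-0.11  0.17 -2.35] sd [0.34 0.47 0.57]
```

Torque about y is the same after both stops (0.010 vs 0.011), so this tin seems silent. I'll put it back and try the middle one.

```bash
python3 -m handwheel '[[[0,0,0,0.05,0],[0,0,0,0.05,0],[0,0,0,0.04,0],[0,0,0,0.02,0],[0,0,0,0.01,0],[0,0,0,0.005,0],[0,0,0,0.003,0],[0,0,0,0,0]]]'; python3 s.py
```

```text
time: 10.75
position: [0.4955, -0.048, 0.0876]
tcp_rot: [0.0, 1.0, 0.0, -0.0]
ft_force: [-14.0, 2.8, 34.5]
finger_gap: 0.0499
10.75 p [ 0.4955 -0.048   0.0876] gap 0.0499 T [ 0.505  2.767 -0.042] sd [0. 0. 0.] F [-13.98   2.75  34.46] sd [0. 0. 0.]
```

```bash
python3 -m handwheel '[[[0,0,0,-0.003,0],[0,0,0,0,0]]]'; python3 -c "
from h import *
s=arm.snapshot('side'); cv2.imwrite('pics/place1.png',cv2.resize(s['img'][100:300,200:400,::-1],None,fx=3,fy=3))"
```

```text
time: 10.95
position: [0.4967, -0.0484, 0.0889]
tcp_rot: [0.0, 1.0, 0.0, 0.002]
ft_force: [-1.5, 0.3, 6.3]
finger_gap: 0.0498
```

View pics/place1.png

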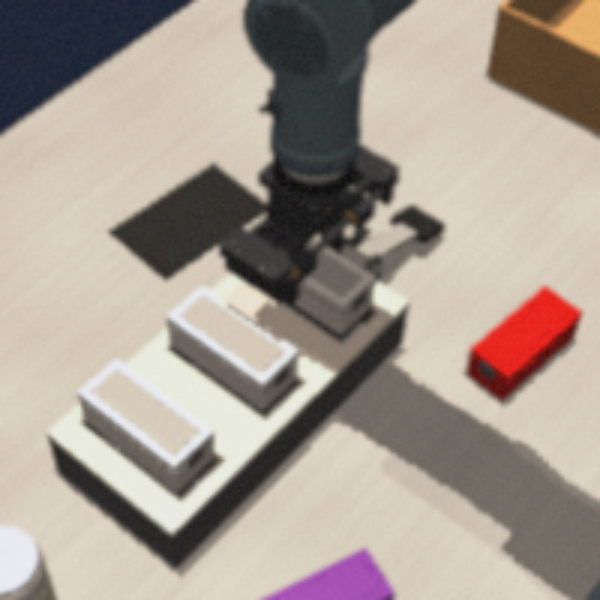

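The tin is seated over its window and level. Release and retreat, then over the middle tin.

```bash
python3 -m handwheel '[[[0.4,0,0,0,0],[1,0,0,0,0],[1,0,0,0,0],[1,0,0,-0.03,0],[1,0,0,-0.04,0],[1,0,0,-0.04,0],[1,0,-0.04,0,0],[1,-0.002,-0.04,0,0],[1,0,-0.036,0,0],[1,0,0,0,0]]]'
python3 - <<'E'
from h import *
for c in ('side',):
  s=arm.snapshot(c)
  for d in arm.trace(c,'tin_a')[:6]:
    ys,xs=np.nonzero(d['pixels'])
    print(d['p'],np.round(d['uv'],1),at_z(s,d['uv'],.1).round(3))
  cv2.imwrite('pics/p2.png',cv2.resize(s['img'][100:300,200:400,::-1],None,fx=3,fy=3))
E
```

```text
time: 12.0
position: [0.4933, 0.0732, 0.1976]
tcp_rot: [-0.001, 1.0, 0.004, 0.001]
ft_force: [-0.2, 0.4, -0.4]
finger_gap: 0.0881
0.75 [301.  192.7] [ 0.491 -0.036  0.1  ]
0.75 [374.5 214.7] [ 0.281 -0.108  0.1  ]
0.68 [277.8 215.7] [0.487 0.073 0.1  ]
0.68 [304.2 303.3] [0.263 0.231 0.1  ]
```

View pics/p2.png

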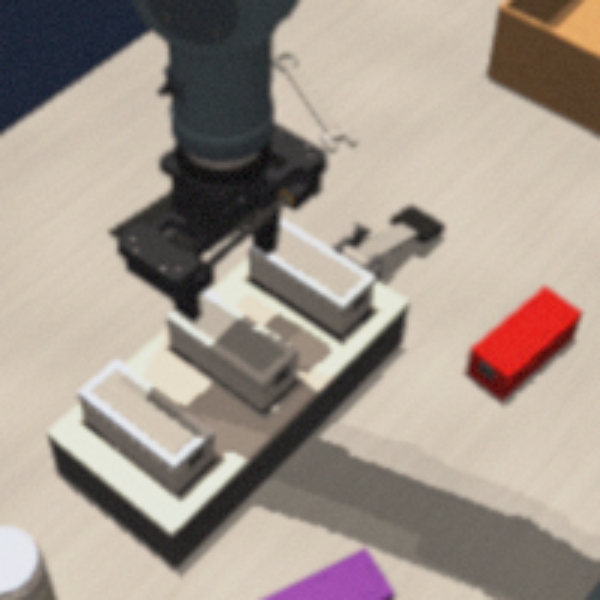

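The first tin stands upright in its window (310,280 in the crop), and the lever is still down. The gripper is astride the middle tin.

```bash
python3 -m handwheel '[[[1,0,0,0.04,0],[1,0,0,0.04,0],[1,0,0,0.02,0],[1,0,0,0.014,0],[1,0,0,0,0]]]'; python3 -m handwheel '[[[0,0,0,0,0],[0,0,0,0,0],[0,0,0,0,0],[0,0,0,0,0],[0,0,0,0,0]]]'; python3 s.py; python3 -m handwheel '[[[0,0,0,-0.01,0],[0,0,0,-0.02,0],[0,0,0,-0.03,0],[0,0,0,-0.04,0],[0,0,0,-0.04,0],[0,0,0,-0.03,0],[0,0,0,-0.01,0],[0,0,0,0,0],[0,0,0,0,0]]]';  python3 s.py 3
```

```text
time: 12.6
position: [0.4925, 0.066, 0.0818]
tcp_rot: [0.001, 1.0, -0.001, -0.001]
ft_force: [0.6, 0.5, 0.3]
finger_gap: 0.0882
time: 13.1
position: [0.4937, 0.0679, 0.0837]
tcp_rot: [-0.0, 1.0, 0.0, 0.001]
ft_force: [-0.3, 3.1, 1.8]
finger_gap: 0.0502
13.1 p [0.4937 0.0679 0.0837] gap 0.0502 T [ 0.71   0.034 -0.015] sd [0. 0. 0.] F [-0.3   3.15  1.77] sd [0. 0. 0.]
time: 14.0
position: [0.4922, 0.0671, 0.2616]
tcp_rot: [0.0, 1.0, -0.0, -0.001]
ft_force: [-1.4, 0.2, -4.0]
finger_gap: 0.05
14.15 p [0.4922 0.0673 0.2614] gap 0.05 T [0.045 0.006 0.009] sd [0.023 0.006 0.013] F [ 0.03 -0.16 -3.44] sd [0.58 0.62 0.09]
```

```bash
python3 -m handwheel '[[[0,0.05,0,0,0],[0,0.05,0,0,0],[0,0,0,0,0]]]'; python3 s.py; python3 -m handwheel '[[[0,0,0,0,0]]]'; python3 s.py 12;  python3 -m handwheel '[[[0,-0.05,0,0,0],[0,-0.05,0,0,0],[0,0,0,0,0]]]'; python3 s.py; python3 -m handwheel '[[[0,0,0,0,0]]]'; python3 s.py 12
```

```text
time: 14.45
position: [0.5978, 0.0668, 0.2607]
tcp_rot: [-0.0, 1.0, -0.001, 0.0]
ft_force: [0.3, 0.5, -5.0]
finger_gap: 0.0497
14.45 p [0.5978 0.0668 0.2607] gap 0.0497 T [-0.025  0.033 -0.044] sd [0. 0. 0.] F [ 0.33  0.52 -4.95] sd [0. 0. 0.]
time: 14.55
position: [0.5932, 0.0674, 0.2611]
tcp_rot: [-0.0, 1.0, -0.0, -0.002]
ft_force: [-1.1, -0.2, -4.4]
finger_gap: 0.0496
15.15 p [0.5932 0.0675 0.2634] gap 0.0496 T [ 0.014  0.044 -0.01 ] sd [0.024 0.038 0.037] F [-0.26  0.09 -3.64] sd [0.54 0.37 0.37]
time: 15.45
position: [0.485, 0.0668, 0.2611]
tcp_rot: [0.001, 1.0, 0.001, -0.005]
ft_force: [0.8, -0.6, -2.9]
finger_gap: 0.0495
15.45 p [0.485  0.0668 0.2611] gap 0.0495 T [ 0.026 -0.052  0.02 ] sd [0. 0. 0.] F [ 0.84 -0.57 -2.94] sd [0. 0. 0.]
time: 15.55
position: [0.4925, 0.0674, 0.2635]
tcp_rot: [0.0, 1.0, 0.0, 0.0]
ft_force: [0.7, 0.8, -2.4]
finger_gap: 0.0497
16.15 p [0.4934 0.0675 0.2631] gap 0.0498 T [ 0.03  -0.018  0.007] sd [0.022 0.024 0.033] F [ 0.09 -0.2  -3.73] sd [0.5  0.7  0.67]
```

Ty is +0.044 after the +x stop and −0.018 after the −x stop. The 0.062 difference is about what a ball shifting 50 mm would give (0.059). I'll shake hard and repeat the test to confirm.

```bash
python3 -m handwheel '[[[0,0.05,0,0,0],[0,-0.05,0,0,0],[0,0.05,0,0,0],[0,-0.05,0,0,0],[0,0.05,0,0,0],[0,0.05,0,0,0],[0,0,0,0,0],[0,0,0,0,0]]]'; python3 s.py 12;  python3 -m handwheel '[[[0,-0.05,0,0,0],[0,-0.05,0,0,0],[0,0,0,0,0],[0,0,0,0,0]]]'; python3 s.py 12; python3 -c "
from h import *
s=arm.snapshot('top')
for d in arm.place_of('top','mat'): print(d['p'],at_z(s,d['uv'],0))"
```

```text
time: 16.95
position: [0.5941, 0.0675, 0.2626]
tcp_rot: [-0.0, 1.0, -0.0, -0.0]
ft_force: [-0.6, -1.1, -3.3]
finger_gap: 0.0499
17.55 p [0.5933 0.0675 0.2633] gap 0.0497 T [ 0.018  0.038 -0.001] sd [0.023 0.034 0.026] F [ 0.17  0.01 -3.61] sd [0.45 0.54 0.54]
time: 17.95
position: [0.4925, 0.0674, 0.2635]
tcp_rot: [0.0, 1.0, 0.0, 0.0]
ft_force: [1.3, 0.1, -3.7]
finger_gap: 0.0496
18.55 p [0.4934 0.0675 0.2631] gap 0.0499 T [ 0.014 -0.025  0.016] sd [0.019 0.03  0.027] F [ 0.05 -0.01 -3.53] sd [0.67 0.33 0.49]
0.63 [ 0.69767254 -0.08695743  0.        ]
0.15 [0.59498861 0.37390298 0.        ]
```

Confirmed (+0.038 / −0.025), so the middle tin rattles. Carrying it over the mat.

```bash
python3 -m handwheel '[[[0,0.02,0.015,0,0],[0,0.034,0.026,0,0],[0,0.034,0.026,0,0],[0,0.034,0.026,0,0],[0,0.034,0.026,0,0],[0,0.03,0.023,0,0],[0,0.018,0.013,0,0],[0,0,0,0,0]]]'; python3 -m handwheel '[[[0,0,0,0.01,0],[0,0,0,0.02,0],[0,0,0,0.03,0],[0,0,0,0.02,0],[0,0,0,0.01,0],[0,0,0,0.005,0],[0,0,0,0,0],[0,0,0,0,0],[0,0,0,0,0],[0,0,0,0,0]]]'; python3 s.py 3
python3 - <<'E'
from h import *
s=arm.snapshot('side'); cv2.imwrite('pics/final.png',cv2.resize(s['img'][60:320,180:420,::-1],None,fx=2.3,fy=2.3))
for d in arm.trace('side','tin_a')[:6]:
    print(d['p'],np.round(d['uv'],1),at_z(s,d['uv'],.1).round(3))
s=arm.snapshot('top')
for d in arm.trace('top','tin_a')[:6]:
    print(d['p'],np.round(d['uv'],1),at_z(s,d['uv'],.117).round(3))
E
```

```text
time: 19.45
position: [0.6988, -0.0909, 0.262]
tcp_rot: [0.001, 1.0, -0.002, 0.0]
ft_force: [0.1, 0.1, -4.0]
finger_gap: 0.0496
time: 20.45
position: [0.6978, -0.0875, 0.1691]
tcp_rot: [0.0, 1.0, -0.0, 0.001]
ft_force: [-0.3, 0.1, -4.8]
finger_gap: 0.0498
20.6 p [ 0.6975 -0.0875  0.1685] gap 0.0498 T [ 0.015  0.041 -0.012] sd [0.021 0.026 0.022] F [-0.04 -0.21 -3.7 ] sd [0.26 0.1  0.19]
0.96 [306.  301.9] [0.262 0.225 0.1  ]
0.88 [249.6 237.9] [0.495 0.178 0.1  ]
0.71 [269.5 137.8] [ 0.722 -0.153  0.1  ]
0.59 [298.5 191.7] [ 0.499 -0.034  0.1  ]
0.58 [372.9 212. ] [ 0.289 -0.113  0.1  ]
0.86 [203.9 317.4] [0.287 0.186 0.117]
0.78 [204.9 226.8] [0.491 0.18  0.117]
0.75 [307.9 220.4] [ 0.5   -0.053  0.117]
0.71 [317.6 144.6] [ 0.674 -0.081  0.117]
```

View pics/final.png

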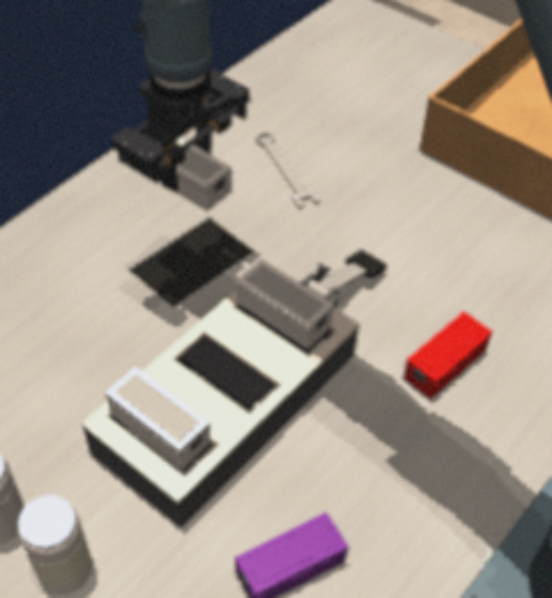

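The tin is level over the mat (205,178). The other two are upright in their windows at (158,415) and (285,300), the lever is down, and the cans and spanner look untouched. Handing in.

```bash
python3 -c "
from workcell import arm
print(arm.job_done())"
```

```text
the job is handed in; nothing more can be done
None
```

I found the rattling tin, the one in the middle window, and handed the job in at about 20.6 s. I was holding it level and still over the mat at (0.698, −0.088), with its underside roughly 0.16 m up.

- **Lever:** I pressed it to its stop, where the fingers pushed with about 52 N. After I let go, pictures showed it staying down.
- **Finding the rattle:** I shook each tin along its length and compared the wrist torque after stopping at either end.
    - **−y tin:** no change (0.010 and 0.011 N m), so I took it as silent.
    - **Middle tin:** it flipped by about 0.06 N m in both of two tests, matching a 120 g ball moving 50 mm.
    - **+y tin:** never lifted, as it was no longer needed.
- **Putting the silent tin back:** contact came about 7 mm earlier than I expected, with about 34 N on the wrist, so I think the tin had slipped in the grip. I eased off before releasing it. It now stands upright about 6 mm from where I first measured it, within the allowed 22 mm.
- **Last checks:** the final picture shows the lever down, the other two tins upright in their windows, and the cans and spanner apparently untouched. I judged the cans and spanner by eye and did not measure them again.
- **Not checked:** the knock force inside the tin can't be measured directly. I infer it from the hard shaking and the torque shift.

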